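# Roll the rolling pin clear of the pastry circle

## Robot

A 6-joint arm with a two-finger parallel gripper is mounted at the origin on the work surface. World frame = base frame: x ahead of the robot, y to its left, z up, the work surface at z = 0. Lengths are in m, angles in rad, forces in N, time in s.
With the tool pointing down it reaches from about 0.35 to 0.85 m from the base axis. Payload 8.1 kg.
Tool frame: the origin (TCP) lies between the finger pads, 19 mm behind the fingertips; this is the grasp point; z points along the fingers, y is the line along which they close (so a half turn about z gives the same grasp; the last joint's range is limited). The gripper opens to 93 mm and grips with 3 to 60 N. Pads are 15 mm wide; open, the fingers measure 128 mm over their backs; the gripper's body (75 mm by 188 mm) begins 65 mm behind the grasp point.
Start: joints at [1.126, 0.13, 1.488, -0, 1.523, -0.085], TCP at [0.211, 0.562, 0.237] pointing down, gripper open.
Joint ranges: [-2.96, 2.96], [-0.89, 2.26], [0.02, 2.5], [-1.34, 4.48], [0, 2.73], [-2.66, 2.66]. Speed limits (rad/s): [2.39, 2.39, 2.79, 3.14, 3.14, 3.14].

## Interface

Orientations are given as a rotation vector (axis times angle).
In Python, from plant import readout, read_camera, get_calibration, job gives the robot as it stands.
- The arm moves only by the shell command python3 -m handwheel 'ROWS' [FORCE]. ROWS is JSON, a list of rows, each a list of 5 numbers: the shift along the world's x, y, z in cm, then the turn about the world's z in rad, then the closure, from 0 (fully open) to 1 (shut). In form: [[tx, ty, tz, spin, gripper], ...]. A call has 1 to 10 rows; each row shifts and turns the commanded pose from where the row before left it; what a row does not reach is not made up. A row lasts 1/8 s, in which the tool goes at most 62.5 mm and 10.7 degrees, less where a joint would pass 70% of its speed; a pose out of reach is approached as far as the arm can. A call is refused whole if a number of a shift passes 6.25 or a number of a turn 0.188, either way. A call with a gripper value outside its range is refused whole. The fingers move at their own pace and stop on an object; FORCE is the grip in N (left out, the last holds). Time passes only in rows, so rows that do not move let the fingers close. It gives the time, the measured TCP pose, the force, the opening and the grip force at its end, in the units of the state.
- readout.read_state(): the state, without advancing time (a new reading comes with each control period).
- read_camera(name): name is "side" or "top"; returns the picture (420x560x3 uint8, red, green, blue); there is no depth.
- get_calibration(name): a dict with "fovy" (degrees; the focal length in pixels is half the picture's height over the tangent of half this angle, whatever the lens; pixels are square), "cx", "cy" (the principal point, pixels), "dist_coeffs" ([k1, k2, p1, p2, k3] as OpenCV has them; the pictures are not rectified), "pose" (4x4, takes a point from camera to world coordinates). Camera axes: x right, y down, z forward; pixel columns grow to the right and rows downward; lengths in m; the calibration is good to about 2 mm. A picture is of the moment at which its call begins. get_calibration takes no time and is no camera call.
- job.close_job(): hands the job in; it is judged then, once.
The state is a dict: "t": time; "q": joint angles; "dq": joint speeds; "joint_torque": joint torques, N m; "tool_pos": TCP position; "orientation": TCP orientation; "force": force on the tool from outside, world axes, zero at the start; "wrist_torque": the same for the moment, N m; "opening": finger opening in m; "gripper_force": force on a finger pad.
Only numpy, scipy, OpenCV 4.12 (cv2) and the standard library are available. Lean on these libraries where they do the work, as an engineer would, in place of code of your own. Each camera call takes 0.05 s, during which the arm holds its last target. There are 200 camera calls.

## Task

The rolling pin is lying across the printed circles on the pastry mat, where the dough has to go. With your fingertips on top of it, roll it away from you, never lifting or gripping it, and let it stop in the strip between the biggest circle and the mat's far edge, so that the whole barrel is past the circle and still wholly on the mat. Leave everything else on the island where it is.

Things in the scene. Friction and masses are not known exactly. Their poses are not given: they have to be found in the camera images.
- pastry_mat: Fixed light-grey silicone mat, 460 x 460 mm, 3 mm thick, with a dark border ruling and three printed circles (radii 70, 105, 140 mm) round its middle. Origin: middle of its underside, under the circles' centre; x points to its far edge (away from the robot, turned up to 0.35 rad), y left, z up. The far edge is at x = 230 mm, the biggest circle ends at x = 140 mm.
- rolling_pin: Beech rolling pin lying crosswise on the mat, 0.4 to 0.7 kg. Barrel 60 mm thick, 250 mm long, a handle 26 mm thick at each end, 410 mm over all, one rigid piece. Origin: centre of the barrel on its axis, 33 mm above the table (the barrel's top is at 63 mm). y runs along the axis, to the left within 0.4 rad; x and z turn as it rolls (at the start z is up).
- barrel_end_a (a point): Centre of the barrel's left end face, on the pin's axis, 125 mm from the pin's origin. The pin rolls square to its axis; a fingertip pressed on its top drives its centre half as far as the finger moves along.
- barrel_end_b (a point): Centre of the barrel's right end face, on the pin's axis, 125 mm from the pin's origin. The mat resists rolling a little: let go at 0.1 m/s, the pin rolls on for 5 to 8 cm before it stops; if the finger stops on its top, it stops with it.
- cutter: Bystander: round steel biscuit cutter, 68 mm across, 36 mm high, standing left of the mat. Origin: middle of its underside.
- scraper: Bystander: steel dough scraper with a dark wooden handle, 125 x 150 mm, 22 mm high, lying right of the mat. Origin: under the middle of its blade.
- measuring_cup: Bystander: steel measuring cup, 76 mm across, 55 mm high, with a flat handle 120 mm out, standing behind the mat's far edge, left. Origin: middle of its underside.
- ramekin: Bystander: white ramekin, 90 mm across, 50 mm high, standing behind the mat's far edge, right. Origin: middle of its underside.
- pastry_brush: Bystander: wooden pastry brush, 220 mm long, 20 mm high, lying left of the mat. Origin: under its middle.
- wooden_spoon: Bystander: wooden spoon, 240 mm long, 20 mm high, lying right of the mat. Origin: under its middle.

How it is judged:
On the way:
1. the pin rolls: it turns at least some 140 degrees about its own axis on the mat (angle between rolling_pin's own z axis and vertical above 2.4 rad).
At the end, for the whole second after the job is handed in: The pin's middle is more than 167 mm, and both ends of the barrel's axis less than 203 mm, ahead of the mat's middle (the barrel is past the biggest circle and short of the far edge, within 3 mm), the barrel lies on the mat within its sides, and the pin is at rest (under 0.01 m/s) (x of each of barrel_end_a, barrel_end_b in the frame of pastry_mat below 0.203 m and y of barrel_end_a in the frame of pastry_mat between -0.23 and 0.23 m and z of each of barrel_end_a, barrel_end_b in the frame of pastry_mat below 0.038 m and y of barrel_end_b in the frame of pastry_mat between -0.23 and 0.23 m and x of rolling_pin in the frame of pastry_mat above 0.167 m and linear speed of rolling_pin below 0.01 m/s and angular speed of rolling_pin below 0.3 rad/s); the robot touches nothing.
It fails at once if the pin is lifted: its axis rises more than 12 mm above where it rolls (height (world z) of rolling_pin above 0.045 m).
It fails at once if the pin is gripped or shoved from below its mid-height instead of rolled by its top (fingers in contact with it while the TCP is under 48 mm above the table) (contact force between the fingers and rolling_pin above 0.5 N and height (world z) of the grasp point below 0.048 m).
It fails at once if a bystander is moved more than 15 mm (distance of any of cutter, scraper, measuring_cup, ramekin, pastry_brush, wooden_spoon from where it was at the start of the episode above 0.015 m).
It also fails if it takes over 50 s, if anything falls off the work surface, if the arm or the gripper's body presses on something with over 40 N, if the wrist force passes 120 N, or if a joint passes its speed limit or range.

## Working session

There is one attempt and no reset: what is moved stays moved. The work goes in short steps, Python scripts to look and compute and a shell command to move; the robot and the scene stay as the last step left them, time stands still between calls to the robot, and variables do not carry over. Pictures are saved under pics/ and viewed, at most 10 in all, crops included, and the job is handed in when it is done.

```bash
mkdir -p pics; ls; python3 - <<'E'
from plant import readout, read_camera, get_calibration
import cv2
for n in("top","side"):
    cv2.imwrite(f"pics/{n}0.png",read_camera(n)[:,:,::-1]); print(get_calibration(n))
print(readout.read_state())
E
```

```text
pics
{'fovy': 50.92671695703428, 'cx': 284.9876363254398, 'cy': 206.1745622392613, 'dist_coeffs': array([-0.04842284,  0.        ,  0.        ,  0.        ,  0.        ]), 'pose': array([[ 0.02681619, -0.99115603,  0.12996391,  0.39478704],
       [-0.99961744, -0.02570708,  0.01020438,  0.02220918],
       [-0.00677314, -0.13018783, -0.99146621,  1.04822837],
       [ 0.        ,  0.        ,  0.        ,  1.        ]])}
{'fovy': 56.8044528662386, 'cx': 284.4392549005058, 'cy': 206.08571408069673, 'dist_coeffs': array([-0.04503587,  0.        ,  0.        ,  0.        ,  0.        ]), 'pose': array([[ 0.94944643, -0.17577681,  0.2601038 ,  0.2469973 ],
       [-0.3133356 , -0.47969054,  0.81958391, -0.78865343],
       [-0.01929451, -0.8596508 , -0.5105176 ,  0.5679071 ],
       [ 0.        ,  0.        ,  0.        ,  1.        ]])}
{'t': 0.1, 'q': array([ 1.12557752e+00,  1.31101573e-01,  1.48914506e+00, -1.58201098e-05,
        1.52301878e+00, -8.54088133e-02]), 'dq': array([ 1.37968841e-03, -6.64147371e-04, -3.25995133e-03, -6.60137386e-05,
       -2.46496950e-04,  6.87314827e-04]), 'joint_torque': array([ 1.71746331e-03, -5.61336851e+01, -4.93099523e+01,  7.71502079e-02,
        2.91191804e-02, -6.67263544e-05]), 'tool_pos': array([0.21103954, 0.56114705, 0.23649672]), 'orientation': array([-5.62067218e-01, -3.09047220e+00,  2.54180060e-03]), 'force': array([ 1.03818564,  0.06856075, -0.16995036]), 'wrist_torque': array([ 0.04145202, -0.00920823,  0.02592526]), 'gripper_force': 0.0, 'opening': 0.0927968425081811}
```

View pics/top0.png

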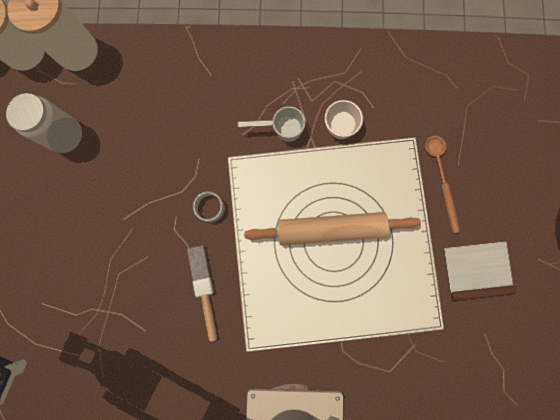

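View pics/side0.png

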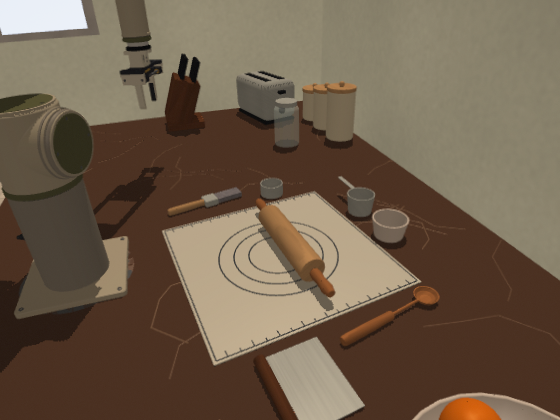

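The top view shows the mat with corners near (229,157), (416,139), (442,327) and (247,350). The pin's handle tips are near (245,234) and (420,223), and the barrel ends near (279,230) and (389,226). The side view agrees.

```bash
cat > h.py <<'E'
import numpy as np, cv2
from plant import read_camera, get_calibration, readout
def K(c): f=210/np.tan(np.radians(c["fovy"])/2); return np.array([[f,0,c["cx"]],[0,f,c["cy"]],[0,0,1]])
def world(uv,z,n="top"):
    c=get_calibration(n); uv=np.array(uv,float).reshape(-1,1,2)
    r=cv2.undistortPoints(uv,K(c),c["dist_coeffs"]).reshape(-1,2)
    d=np.c_[r,np.ones(len(r))]@c["pose"][:3,:3].T; o=c["pose"][:3,3]
    return o+d*((z-o[2])/d[:,2])[:,None]
def mat(img):
    hsv=cv2.cvtColor(img,cv2.COLOR_RGB2HSV); g=cv2.cvtColor(img,cv2.COLOR_RGB2GRAY)
    m=(g>120).astype(np.uint8); m=cv2.morphologyEx(m,cv2.MORPH_OPEN,np.ones((5,5)))
    m=cv2.morphologyEx(m,cv2.MORPH_CLOSE,np.ones((7,7)))
    cs,_=cv2.findContours(m,0,2); c=max(cs,key=cv2.contourArea)
    q=world(c.reshape(-1,2),.003)[:,:2].astype(np.float32)
    return cv2.minAreaRect(q)
def pin(img,x0=225,x1=445,y0=120,y1=345):
    hsv=cv2.cvtColor(img,cv2.COLOR_RGB2HSV)
    m=np.zeros(img.shape[:2],np.uint8); m[y0:y1,x0:x1]=((hsv[...,1]>95)&(hsv[...,0]<25)&(hsv[...,2]>60))[y0:y1,x0:x1]
    return m
E
python3 - <<'E'
from h import *
img=read_camera("top")
(c,s,a)=mat(img); print("mat",c,s,a)
p=world([[229,157],[416,139],[442,327],[247,350]],.003)[:,:2]; print(p.round(4), p.mean(0))
for y,x in((232,300),(220,330),(230,262),(200,255),(180,330),(245,330)): print(y,x,cv2.cvtColor(img,cv2.COLOR_RGB2HSV)[y,x])
b=world([[245,234],[279,230.5],[389,225.5],[420,223]],.033)[:,:2]; print(b.round(4),np.linalg.norm(b[0]-b[3]),np.linalg.norm(b[1]-b[2]))
v=np.vstack([img[120:360,220:450]]); cv2.imwrite("pics/c1.png",cv2.resize(v[:,:,::-1],None,fx=2.45,fy=2.45,interpolation=cv2.INTER_CUBIC))
E
```

```text
mat (0.4521486759185791, -0.08300966024398804) (0.4617513120174408, 0.462784081697464) 7.612431049346924
[[ 0.6488  0.1723]
 [ 0.7059 -0.2832]
 [ 0.2581 -0.3395]
 [ 0.1951  0.1116]] [ 0.45199205 -0.08470032]
232 300 [ 14 118 190]
220 330 [ 14 117 188]
230 262 [ 10 137 156]
200 255 [ 21  41 235]
180 330 [ 21  49 227]
245 330 [ 18  54 183]
[[ 0.4608  0.1231]
 [ 0.471   0.0449]
 [ 0.4891 -0.2089]
 [ 0.4967 -0.281 ]] 0.4057008703497807 0.2544743075298312
```

View pics/c1.png

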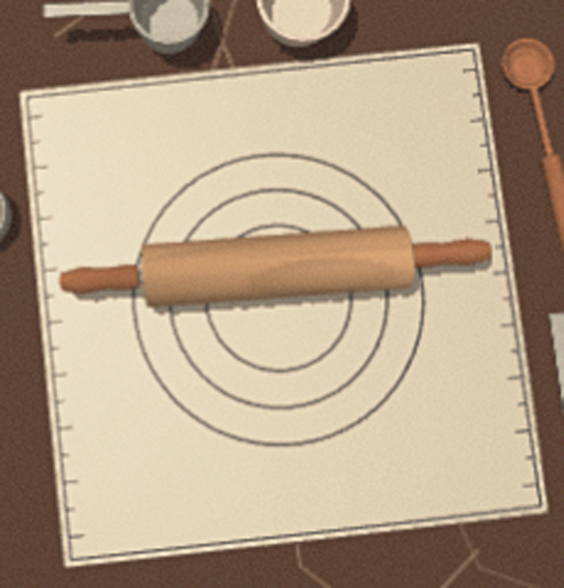

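The enlarged crop shows the pin just past the circles' centre and nearly square to the mat. The measured sizes agree with those given: mat 462 mm against 460, barrel 254 mm against 250. Next I'll fit the pin's axis from its mask, then move.

```bash
cat >> h.py <<'E'
C=np.array([.4521,-.0830]); A=np.radians(7.61)
X=np.array([np.cos(A),np.sin(A)]); Y=np.array([-X[1],X[0]])
def report(img=None,**k):
    img=read_camera("top") if img is None else img
    m=cv2.morphologyEx(pin(img,**k),cv2.MORPH_OPEN,np.ones((3,3)))
    n,l,st,_=cv2.connectedComponentsWithStats(m); i=1+st[1:,4].argmax()
    v,u=np.nonzero(l==i); w=world(np.c_[u,v],.033)[:,:2]
    mu=w.mean(0); d=np.linalg.svd(w-mu,full_matrices=False)[2][0]; d*=np.sign(d[1])
    s=(w-mu)@d; t=(w-mu)@np.array([d[1],-d[0]])
    bw=np.abs(t)>.020; lo,hi=s[bw].min(),s[bw].max()
    c=mu+d*(lo+hi)/2
    yaw=np.arctan2(-d[0],d[1])
    print("pin c",c.round(4),"yaw",yaw.round(3),"len",np.ptp(s).round(3),"barrel",(hi-lo).round(3),"thick",np.ptp(t).round(3))
    for nme,p in(("c",c),("a",c+.125*d),("b",c-.125*d)): print(nme,"mat x,y mm",((p-C)@X*1e3).round(1),((p-C)@Y*1e3).round(1))
    return c,yaw
E
python3 - <<'E'
from h import *
report(y0=195,y1=265)
E
python3 -m handwheel '[[3,-6,0,-0.161,1],[3,-6,0,-0.161,1],[3,-6,0,-0.161,1],[3,-6,0,-0.161,1],[3,-6,0,-0.161,1],[3,-6,0,-0.161,1],[3,-6,0,-0.161,1],[2,-6,0,0,1],[2,-6,0,0,1],[0,-4,0,0,1]]' 20
```

```text
pin c [ 0.4796 -0.0794] yaw 0.1 len 0.329 barrel 0.251 thick 0.058
c mat x,y mm 27.8 -0.1
a mat x,y mm 31.9 124.8
b mat x,y mm 23.6 -125.0
t: 1.45
tool_pos: [0.4468, 0.009, 0.2373]
orientation: [2.128, 2.31, -0.0]
force: [0.2, 0.2, 0.3]
opening: 0.0011
gripper_force: 0.0
```

```bash
python3 -m handwheel '[[1,-5,0,0.018,1],[0.8,-4,-3,0,1],[0,0,-5,0,1],[0,0,-4,0,1],[0,0,-1.2,0,1],[0,0,0,0,1],[0,0,0,0,1]]'; python3 - <<'E'
from h import *
a=read_camera("side")[150:330,180:400]
cv2.imwrite("pics/c2.png",cv2.resize(a[:,:,::-1],None,fx=3,fy=3,interpolation=cv2.INTER_CUBIC))
E
```

```text
t: 2.33
tool_pos: [0.4659, -0.0785, 0.1076]
orientation: [2.103, 2.33, 0.002]
force: [0.6, -0.5, -0.2]
opening: 0.0001
gripper_force: 0.0
```

View pics/c2.png

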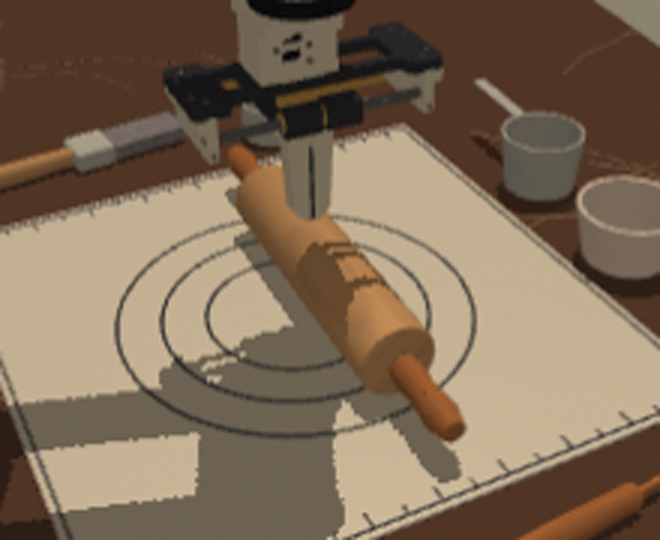

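The closed fingers hover just short of the barrel's crest. Their tips taper to roughly 25 mm, so I'll keep the strokes short and approach gently.

```bash
python3 -m handwheel '[[0.4,-0.1,-1,0,1],[0,0,-1,0,1],[0,0,-0.5,0,1],[0,0,-0.1,0,1],[0,0,0,0,1],[0,0,0,0,1]]'
```

```text
t: 3.12
tool_pos: [0.4698, -0.0791, 0.081]
orientation: [2.104, 2.331, 0.003]
force: [-1.3, 3.9, 13.9]
opening: 0.0006
gripper_force: 6.6
```

```bash
python3 -m handwheel '[[0.25,0.02,0,0,1],[0.5,0.05,0,0,1],[0.5,0.05,0,0,1],[0.5,0.05,0,0,1],[0.5,0.05,0,0,1],[0.5,0.05,0,0,1],[0.5,0.05,0,0,1],[0.25,0.02,0,0,1],[0,0,0,0,1],[0,0,0,0,1]]'; python3 - <<'E'
from h import *
i=read_camera("top"); cv2.imwrite("pics/t3.png",cv2.resize(i[120:360,220:450,::-1],None,fx=2.4,fy=2.4))
E
```

```text
t: 4.38
tool_pos: [0.5058, -0.0756, 0.0817]
orientation: [2.103, 2.329, 0.005]
force: [0.2, 4.4, 15.1]
opening: 0.0008
gripper_force: 7.1
```

View pics/t3.png

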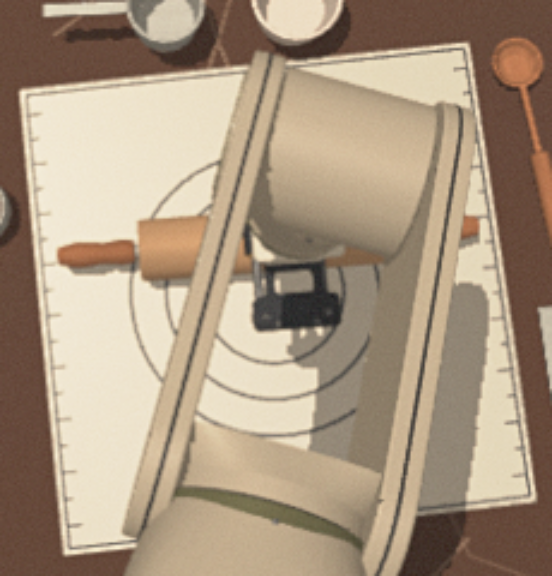

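The pin has moved forward and the pad is still on it. The left barrel end is at about (277,224) in the full picture, and the arm hides the middle. I'll repeat the cycle: lift clear, step back, press, stroke.

```bash
python3 -m handwheel '[[0,0,1,0,1],[-2,-0.2,0,0,1],[0,0,-0.7,0,1],[0,0,-0.3,0,1],[0.3,0.03,0,0,1],[0.7,0.07,0,0,1],[0.8,0.08,0,0,1],[0.8,0.08,0,0,1],[0.8,0.08,0,0,1],[0.6,0.06,0,0,1]]';python3 -m handwheel '[[0,0,0,0,1],[0,0,0,0,1]]'; python3 - <<'E'
from h import *
i=read_camera("top"); p=np.vstack(np.nonzero(pin(i,x0=225,x1=272,y0=150,y1=265))[::-1]).T
q=np.vstack(np.nonzero(pin(i,x0=402,x1=425,y0=150,y1=265))[::-1]).T
def mid(p):
    w=world(p,.033)[:,:2]; r=(w-C); return np.round([r@X*1e3,r@Y*1e3],1).mean(1),len(p)
print(mid(p),mid(q))
E
```

```text
t: 5.68
tool_pos: [0.5264, -0.0737, 0.0816]
orientation: [2.103, 2.329, 0.005]
force: [0.0, 2.6, 12.6]
opening: 0.0003
gripper_force: 6.5
t: 5.92
tool_pos: [0.5263, -0.0738, 0.0816]
orientation: [2.103, 2.329, 0.005]
force: [0.5, 2.8, 13.5]
opening: 0.0008
gripper_force: 6.9
(array([ 94.30714286, 215.76046512]), 1204) (array([ 125.51013216, -216.96563877]), 227)
```

```bash
cat >> h.py <<'E'
def handles():
    i=read_camera("top"); v,u=np.nonzero(pin(i)); r=world(np.c_[u,v],.033)[:,:2]-C; r=np.c_[r@X,r@Y]*1e3
    out=[]
    for lo,hi in((150,190),(-190,-150)):
        s=r[(r[:,1]>lo)&(r[:,1]<hi)&(r[:,0]>-10)&(r[:,0]<210)]; k=np.abs(s[:,0]-np.median(s[:,0]))<18
        out.append(s[k].mean(0)); print(out[-1].round(1),k.sum(),len(k))
    a,b=out; f=lambda y:b[0]+(a[0]-b[0])*(y-b[1])/(a[1]-b[1])
    print("x at y=125,0,-125:",f(125).round(1),f(0).round(1),f(-125).round(1))
    print("rel finger mm",((readout.read_state()["tool_pos"][:2]-C)@X*1e3-f(0)).round(1))
    return i
E
python3 -c "
from h import *
handles()"
```

```text
[ 72.6 170.7] 156 156
[  58.7 -186.8] 24 24
x at y=125,0,-125: 70.9 66.0 61.1
rel finger mm 8.8
```

```bash
python3 -m handwheel '[[0,0,1,0,1],[-2.1,-0.2,0,0,1],[0,0,-0.7,0,1],[0,0,-0.3,0,1],[0.4,0.04,0,0,1],[0.7,0.07,0,0,1],[0.8,0.08,0,0,1],[0.9,0.09,0,0,1],[0.8,0.08,0,0,1],[0.6,0.06,0,0,1]]';python3 -m handwheel '[[0,0,0,0,1],[0,0,0,0,1]]'; python3 -m handwheel '[[0,0,1,0,1],[-2.1,-0.2,0,0,1],[0,0,-0.7,0,1],[0,0,-0.3,0,1],[0.4,0.04,0,0,1],[0.7,0.07,0,0,1],[0.8,0.08,0,0,1],[0.9,0.09,0,0,1],[0.8,0.08,0,0,1],[0.6,0.06,0,0,1]]';python3 -m handwheel '[[0,0,0,0,1],[0,0,0,0,1]]'; python3 -c "
from h import *
handles()"
```

```text
t: 7.28
tool_pos: [0.5476, -0.0715, 0.0816]
orientation: [2.103, 2.329, 0.005]
force: [-0.1, 2.5, 12.2]
opening: 0.0004
gripper_force: 6.3
t: 7.52
tool_pos: [0.5475, -0.0715, 0.0816]
orientation: [2.103, 2.329, 0.005]
force: [1.2, 2.7, 14.3]
opening: 0.0006
gripper_force: 6.7
t: 8.78
tool_pos: [0.5686, -0.0693, 0.0816]
orientation: [2.103, 2.329, 0.005]
force: [0.5, 1.7, 12.7]
opening: 0.0001
gripper_force: 6.0
t: 9.02
tool_pos: [0.5685, -0.0693, 0.0816]
orientation: [2.103, 2.329, 0.005]
force: [0.3, 3.1, 12.6]
opening: 0.0002
gripper_force: 6.5
[114.7 170.8] 155 155
[ 102.5 -184.1] 50 50
x at y=125,0,-125: 113.1 108.8 104.5
rel finger mm 8.3
```

```bash
python3 -m handwheel '[[0,0,1,0,1],[-2.1,-0.2,0,0,1],[0,0,-0.7,0,1],[0,0,-0.3,0,1],[0.4,0.04,0,0,1],[0.7,0.07,0,0,1],[0.8,0.08,0,0,1],[0.9,0.09,0,0,1],[0.8,0.08,0,0,1],[0.6,0.06,0,0,1]]';python3 -m handwheel '[[0,0,0,0,1],[0,0,0,0,1]]'; python3 -m handwheel '[[0,0,1,0,1],[-2.1,-0.2,0,0,1],[0,0,-0.7,0,1],[0,0,-0.3,0,1],[0.4,0.04,0,0,1],[0.7,0.07,0,0,1],[0.8,0.08,0,0,1],[0.9,0.09,0,0,1],[0.8,0.08,0,0,1],[0.6,0.06,0,0,1]]';python3 -m handwheel '[[0,0,0,0,1],[0,0,0,0,1]]'; python3 -c "
from h import *
handles()"
```

```text
t: 10.32
tool_pos: [0.5895, -0.0671, 0.0816]
orientation: [2.103, 2.329, 0.005]
force: [1.0, 1.6, 11.7]
opening: 0.0005
gripper_force: 5.8
t: 10.58
tool_pos: [0.5894, -0.0671, 0.0816]
orientation: [2.103, 2.329, 0.005]
force: [0.9, 3.1, 11.9]
opening: 0.0003
gripper_force: 6.3
t: 11.82
tool_pos: [0.6105, -0.0649, 0.0816]
orientation: [2.103, 2.329, 0.005]
force: [0.0, 2.3, 11.1]
opening: 0.0007
gripper_force: 5.6
t: 12.08
tool_pos: [0.6104, -0.0649, 0.0816]
orientation: [2.103, 2.329, 0.005]
force: [1.3, 1.4, 13.2]
opening: 0.0003
gripper_force: 6.1
[156.9 170.7] 157 157
[ 144.3 -181.1] 72 72
x at y=125,0,-125: 155.2 150.7 146.3
rel finger mm 8.5
```

```bash
python3 -m handwheel '[[0,0,1,0,1],[-1.8,-0.2,0,0,1],[0,0,-0.7,0,1],[0,0,-0.3,0,1],[0.3,0.03,0,0,1],[0.6,0.06,0,0,1],[0.8,0.08,0,0,1],[0.7,0.07,0,0,1],[0.5,0.05,0,0,1],[0.3,0.03,0,0,1]]';python3 -m handwheel '[[0,0,0,0,1],[0,0,0,0,1]]'; python3 -m handwheel '[[0,0,1,0,1],[-1.6,-0.2,0,0,1],[0,0,-0.7,0,1],[0,0,-0.3,0,1],[0.3,0.03,0,0,1],[0.6,0.06,0,0,1],[0.8,0.08,0,0,1],[0.7,0.07,0,0,1],[0.5,0.05,0,0,1],[0.2,0.02,0,0,1]]';python3 -m handwheel '[[0,0,0,0,1],[0,0,0,0,1]]'; python3 -c "
from h import *
handles()"
```

```text
t: 13.38
tool_pos: [0.6244, -0.0637, 0.0818]
orientation: [2.103, 2.329, 0.005]
force: [0.2, 2.6, 13.1]
opening: 0.0001
gripper_force: 6.6
t: 13.62
tool_pos: [0.6243, -0.0638, 0.0818]
orientation: [2.103, 2.329, 0.005]
force: [0.7, 1.9, 12.8]
opening: 0.0002
gripper_force: 6.6
t: 14.88
tool_pos: [0.6394, -0.0626, 0.0818]
orientation: [2.103, 2.329, 0.005]
force: [-1.0, 1.5, 14.1]
opening: 0.0008
gripper_force: 6.9
t: 15.12
tool_pos: [0.6393, -0.0626, 0.0818]
orientation: [2.103, 2.329, 0.005]
force: [1.0, 2.1, 13.5]
opening: 0.0006
gripper_force: 6.8
[187.8 170.3] 158 158
[ 175.5 -180.6] 76 76
x at y=125,0,-125: 186.3 181.9 177.5
rel finger mm 6.3
```

```bash
python3 -m handwheel '[[0,0,1,0,1],[0,0,3,0,1],[0,0,5,0,1],[0,0,5,0,1],[-4,5,0,0,1],[-5,6,0,0,1],[-5,6,0,0,1],[-5,6,0,0,1],[-4,6,0,0,1],[-3,6,0,0,1]]'; python3 - <<'E'
from h import *
i=handles(); report(i,y0=120,y1=230)
cv2.imwrite("pics/t9.png",i[:,:,::-1])
E
```

```text
t: 16.42
tool_pos: [0.4133, 0.2392, 0.2192]
orientation: [-2.106, -2.331, 0.0]
force: [1.2, 0.4, 0.2]
opening: 0.0005
gripper_force: 0.0
[185.9 170.8] 153 153
[ 174.5 -170.5] 159 159
x at y=125,0,-125: 184.4 180.2 176.0
rel finger mm -178.6
pin c [ 0.6371 -0.2915] yaw -1.091 len 0.313 barrel 0.313 thick 0.2
c mat x,y mm 155.8 -231.2
a mat x,y mm 273.3 -188.7
b mat x,y mm 38.2 -273.7
```

View pics/t9.png

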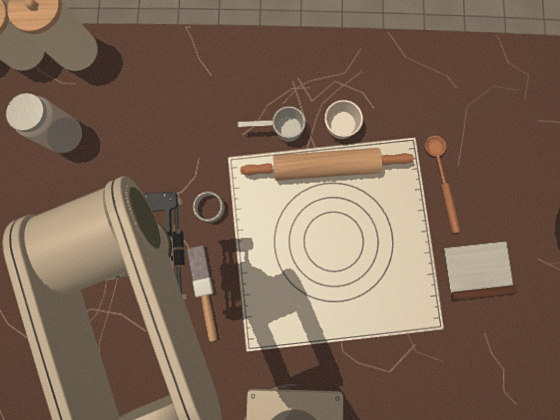

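The barrel (273–382, about row 164) lies between the big circle (top at row 182) and the mat's far edge, the bystanders haven't moved, and the arm is clear. The second fit (`report`) picked up bare table, so I'm ignoring it. I'll check the pin is at rest, then hand in.

```bash
python3 -m handwheel '[[0,0,0,0,1],[0,0,0,0,1],[0,0,0,0,1],[0,0,0,0,1]]'; python3 -c "
from h import *
handles()
from plant import job
print(job.close_job())"
```

```text
t: 16.98
tool_pos: [0.4153, 0.2369, 0.2193]
orientation: [-2.108, -2.329, 0.001]
force: [0.1, 1.1, -0.5]
opening: 0.0002
gripper_force: 0.0
[185.9 170.8] 153 153
[ 174.5 -170.5] 159 159
x at y=125,0,-125: 184.4 180.2 176.0
rel finger mm -174.3
the job is handed in; nothing more can be done
None
```

The pin was rolled by its top into the strip and is at rest with its middle about 180 mm and its barrel ends about 176 and 184 mm ahead of the mat's middle; no other item looks moved, and the job is handed in (no verdict was returned).

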